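# Set up and fire the watch-holder spray station

### The job

The steel cleaning tray and the round aluminium parts tin are standing on each other's mats: swap them, so that the tray stands centred and square on the black mat in front of the cleaner canister and the tin stands upright on the cork mat. Stand every blue watch holder that is on the bench upright on the floor of the tray. Once all that is done, press the canister's red cap fully down, briefly, and let it spring back up; leave the other things on the bench where they are.

Things in the scene. Friction and masses are not known exactly. Their poses are not given: they have to be found in the camera images.
- station: Fixed: black rubber mat 184 mm square, 3 mm thick, and beyond its +x edge a green cleaner canister 72 mm across on a grey base 90 mm square, its axis 165 mm from the mat's centre along +x; 128 mm tall with its red cap, nozzle pointing at the mat. Origin: centre of the mat's underside, on the bench; x, y along the mat's edges. Stands left or right of the robot.
- cap (a joint): Red sprung cap on the canister: m pressed down; 0 up, 0.010 fully down (hard stop). 2 N starts it, 7 N brings it fully down, and it springs back when let go. From 0.009 it counts as fully down.
- cap_top (a point): Centre of the flat top of the red cap (42 mm across), 128 mm above the bench when up; it moves with the cap.
- store_mat: Fixed cork mat, 184 x 184 mm, 3 mm thick. Origin: centre of its underside, on the bench; x and y along its edges. On the other side from the station.
- tray: Loose steel tray 172 mm square, walls 4 mm thick, 22 high, floor 4 thick; 0.4 kg. Origin: centre of underside. Handle plate upright in its middle, 16 mm thick (x), 70 long (y), up to 70 high; black at the top. Grip the plate across x, 54 mm above the underside. Four holders fit, one per quarter, 46 mm off centre in x and y. Starts on the cork mat.
- tin: Loose aluminium parts tin, 80 mm across, dark twist cap 82 mm across at 38 to 50 mm height; on it a round grip 34 mm across, 50 to 86 mm high. About 0.25 kg. The cap stays shut. Origin: centre of its underside. Grip the 34 mm grip about 72 mm above the underside. Starts on the black mat.
- holder1: Loose blue watch holder: round foot 60 mm across, 16 mm thick (brass disc on top), an upright stem 18 mm across from its centre, 16 to 62 mm high. 90 g, bottom-heavy. Origin: centre of its underside, z up the stem. Grip the stem 46 mm above the underside. Two to four holders are present (None = absent).
- holder2: Loose blue watch holder: round foot 60 mm across, 16 mm thick (brass disc on top), an upright stem 18 mm across from its centre, 16 to 62 mm high. 90 g, bottom-heavy. Origin: centre of its underside, z up the stem. Grip the stem 46 mm above the underside. Two to four holders are present (None = absent).
- holder3: Loose blue watch holder: round foot 60 mm across, 16 mm thick (brass disc on top), an upright stem 18 mm across from its centre, 16 to 62 mm high. 90 g, bottom-heavy. Origin: centre of its underside, z up the stem. Grip the stem 46 mm above the underside. Two to four holders are present (None = absent).
- holder4: Loose blue watch holder: round foot 60 mm across, 16 mm thick (brass disc on top), an upright stem 18 mm across from its centre, 16 to 62 mm high. 90 g, bottom-heavy. Origin: centre of its underside, z up the stem. Grip the stem 46 mm above the underside. Two to four holders are present (None = absent).
- tweezers: Bystander: steel tweezers, 135 mm long, lying between the mats near the robot. Origin: under the middle.
- screwdriver: Bystander: black screwdriver, 150 mm long, lying beyond the middle of the bench. Origin: under the middle.
- dish: Bystander: white ceramic dish, 90 mm across, 28 mm high, far left. Origin: centre of its underside.
- loupe: Bystander: black eye loupe, 42 mm across, 38 mm high, far right. Origin: centre of its underside.
- jar: Bystander: amber glass jar, 52 mm across, 75 mm high, near left. Origin: centre of its underside.
- brush: Bystander: brush, 160 mm long, lying near right. Origin: under the middle.

How it is judged:
By the outcome, as a careful person would: the job done as asked, in the order asked, and still so for the second after the job is handed in, with the robot touching nothing.
Of holder1, holder2, holder3, holder4 only 2 to 4 are there at a start; the rules pass over those that are not, and their reading is None.
At some moment in a run one of tin, holder1, holder2, holder3, holder4 may be knocked a few centimetres aside while the robot is not near it.
Once in a run the grip may slacken for a moment while it holds something.
It also fails if it takes over 210 s, if anything falls off the work surface, if the arm or the gripper's body presses on something with over 40 N, if the wrist force passes 120 N, or if a joint passes its speed limit or range.

### The arm

A 6-joint arm with a two-finger parallel gripper is mounted at the origin on the work surface. World frame = base frame: x ahead of the robot, y to its left, z up, the work surface at z = 0. Lengths are in m, angles in rad, forces in N, time in s.
With the tool pointing down it reaches from about 0.375 to 0.925 m from the base axis. Payload 5.7 kg.
Tool frame: the origin (TCP) lies midway between the tips of the shut fingers; the grasp point (between the pads) lies 19 mm behind it; z points along the fingers, y is the line along which they close (so a half turn about z gives the same grasp; the last joint's range is limited). The gripper opens to 88 mm and grips with 3 to 60 N. Pads are 20 mm wide; open, the fingers measure 115 mm over their backs; the gripper's body (75 mm by 178 mm) begins 61 mm behind the grasp point.
Start: joints at [1.228, 0.359, 1.51, -0, 1.272, -0.115], TCP at [0.135, 0.584, 0.223] pointing down, gripper open.
Joint ranges: [-2.97, 2.97], [-1.01, 2.36], [0.21, 2.38], [-0.96, 4.11], [0.2, 2.71], [-2.98, 2.98]. Speed limits (rad/s): [2.39, 2.39, 3.14, 3.14, 3.14, 3.14].

### API

Orientations are given as a unit quaternion [x, y, z, w].
In Python, from bench import move_ptp, servo_line, goto_joints, move_gripper, sleep, inverse_kinematics, capture, PlanningError, close_job, spot_in, silhouettes, current_clock, current_joint_pos, current_qvel, current_joint_torque, current_position, current_orientation, current_force, current_torque, current_finger_gap, current_grip_force gives the robot as it stands. Calls block until the motion is done:
- move_ptp(position, orientation): joint-space move of the TCP to a pose.
- servo_line(position, orientation=None, rate=0.15, contact_N=None): straight line of the TCP; orientation=None keeps the orientation; rate is the mean speed in m/s. With contact_N (N) it stops when the force on the tool has changed by that much, and returns True; else False.
- goto_joints(angles): joint-space move.
- move_gripper(opening): finger opening in m; the grip force is fixed at half the most; returns when the fingers have stopped.
- sleep(seconds).
- inverse_kinematics(position, orientation): joint angles nearest the present ones, or None.
- capture(name): name is "scene" or "side" or "wrist"; returns a dict with "image" (384x512x3 uint8, blue, green, red), "range_z" (384x512 float32, m along the optical axis (not along the pixel's ray), 0 where there is no reading), "intrinsics" (3x3 intrinsics, pixels), "R" (3x3) and "t" (3): a world point X has camera coordinates R X + t. Camera axes: x right, y down, z forward; pixel columns grow to the right and rows downward; lengths in m; the calibration is good to about 2 mm. The wrist camera is an equidistant fisheye: a pixel r from the principal point sees the ray r / f radians off the axis. A picture is of the moment at which its call begins.
A pose or a line that the arm cannot do raises PlanningError and nothing moves.
- close_job(): hands the job in; it is judged then, once.
Trained networks look in the newest picture that a camera, given by its name, has taken for a name from the list of things; names that differ only in an ending like _2 or _b are one class to them, and where a whole thing is asked for, a point or a joint stands for the part that bears it (a point fixed in the world has none). Each returns a list of dicts, best first, with "conf" (0 to 1); they miss things now and then, are a little off and sometimes report something else, mostly with a low value. They report only what shows in the picture. A call takes as long as a camera call.
- spot_in(camera, query): "xy" ([column, row] in pixels, amid what is visible of it).
- silhouettes(camera, query): "region" (384x512 bool, what is visible of it) and "xy" ([column, row] in pixels, amid what is visible of it).
Readings, each from a call of its own:
- current_clock(): time.
- current_joint_pos(): joint angles.
- current_qvel(): joint speeds.
- current_joint_torque(): joint torques, N m.
- current_position(): TCP position.
- current_orientation(): TCP orientation.
- current_force(): force on the tool from outside, world axes, zero at the start.
- current_torque(): the same for the moment, N m.
- current_finger_gap(): finger opening in m.
- current_grip_force(): force on a finger pad.
Only numpy, scipy, OpenCV 4.12 (cv2) and the standard library are available. Lean on these libraries where they do the work, as an engineer would, in place of code of your own. Each camera call takes 0.05 s, during which the arm holds its last target. There are 200 camera calls.

## Working session

There is one attempt and no reset: what is moved stays moved. The work goes in short steps, each a Python script; the robot and the scene stay as the last script left them, time stands still between calls to the robot, and variables do not carry over. Pictures are saved under pics/ and viewed, at most 14 in all, crops included, and the job is handed in when it is done.

```bash
mkdir -p pics; ls
python3 - <<'E'
from bench import *
import cv2, numpy as np
for n in ("scene","side"):
    c=capture(n); cv2.imwrite(f"pics/{n}0.png",c["image"]); print(n,(-c["R"].T@c["t"]).round(3),c["R"][2].round(2))
E
```

```text
pics
scene [1.152 0.189 1.08 ] [-0.51 -0.18 -0.84]
side [0.494 1.273 0.823] [ 0.06 -0.87 -0.48]
```

View pics/scene0.png

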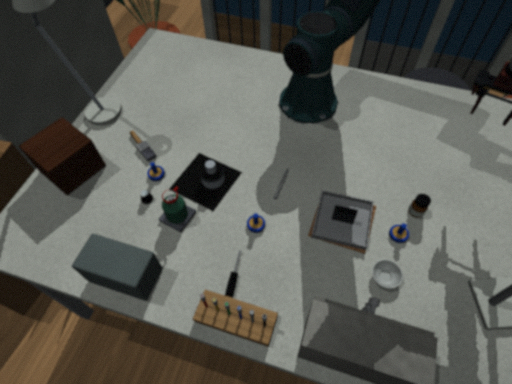

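View pics/side0.png

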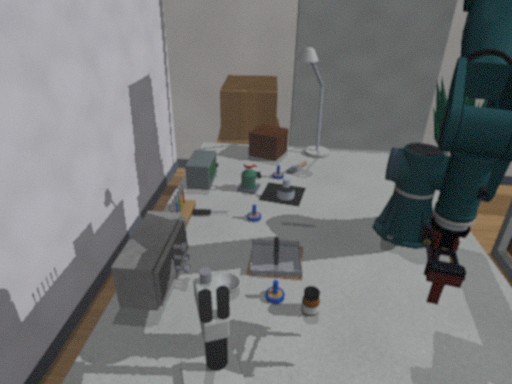

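The scene view shows the tin on the black mat (212,180) and the tray on the cork mat (343,220). There are three upright holders at (157,174), (256,224) and (399,234), and the canister is at (175,207). Next I measure them.

```bash
cat > h.py <<'E'
from bench import *
import cv2, numpy as np
from scipy.spatial.transform import Rotation as Ro
def cloud(c):
    z=c["range_z"]; K=c["intrinsics"]; v,u=np.indices(z.shape)
    P=np.stack([(u-K[0,2])/K[0,0]*z,(v-K[1,2])/K[1,1]*z,z],-1)
    W=(P-c["t"])@c["R"]; W[z<=0]=np.nan
    return W
def quat(yaw):  # tool down; tool y (closing line) at angle yaw+90deg in the world, tool x at yaw
    return (Ro.from_euler("z",yaw)*Ro.from_euler("x",np.pi)).as_quat()
E
python3 - <<'E'
from h import *
print(current_orientation(), quat(0))
np.set_printoptions(precision=3,suppress=True)
for cam in ("scene","side"):
    c=capture(cam); W=cloud(c)
    for q in ("holder1","tray","tin","station","store_mat","cap_top","tweezers","screwdriver","dish","loupe","jar","brush"):
        for s in silhouettes(cam,q):
            if s["conf"]<.3: continue
            p=W[s["region"]]; p=p[~np.isnan(p[:,0])]
            print(cam,q,round(s["conf"],2),s["xy"],len(p),"med",np.median(p,0),"lo",np.percentile(p,3,0),"hi",np.percentile(p,97,0))
E
```

```text
[ 1.13647421e-01  9.93520787e-01 -8.20383997e-04 -1.93483194e-04] [1.000000e+00 0.000000e+00 0.000000e+00 6.123234e-17]
scene holder1 0.88 [395.8, 234.4] 311 med [0.504 0.414 0.014] lo [ 0.473  0.391 -0.002] hi [0.526 0.442 0.059]
scene holder1 0.82 [253.0, 224.0] 267 med [ 0.607 -0.017  0.015] lo [ 0.578 -0.045  0.002] hi [0.629 0.005 0.06 ]
scene holder1 0.8 [152.6, 170.8] 254 med [ 0.522 -0.416  0.015] lo [ 0.489 -0.447 -0.002] hi [ 0.544 -0.393  0.059]
scene holder1 0.32 [420.0, 205.1] 381 med [0.407 0.458 0.054] lo [0.376 0.438 0.006] hi [0.418 0.483 0.075]
scene tray 0.79 [345.1, 217.1] 2678 med [0.509 0.242 0.006] lo [0.418 0.16  0.001] hi [0.587 0.323 0.069]
scene tin 0.75 [211.5, 178.4] 317 med [ 0.492 -0.212  0.044] lo [ 0.464 -0.242  0.004] hi [ 0.515 -0.183  0.089]
scene station 0.74 [194.3, 190.4] 2858 med [ 0.537 -0.256  0.002] lo [ 0.402 -0.331 -0.003] hi [ 0.686 -0.159  0.112]
scene store_mat 0.81 [370.8, 225.9] 228 med [0.571 0.3   0.001] lo [ 0.424  0.148 -0.004] hi [0.594 0.336 0.02 ]
scene cap_top 0.3 [148.6, 149.6] 312 med [ 0.432 -0.509  0.016] lo [ 0.379 -0.587
[... 1765 characters left out ...]
0.019] lo [0.469 0.396 0.005] hi [0.518 0.447 0.065]
side store_mat 0.53 [292.8, 274.5] 63 med [0.438 0.33  0.006] lo [0.413 0.314 0.003] hi [0.587 0.337 0.008]
side tweezers 0.59 [231.0, 283.4] 296 med [0.639 0.378 0.019] lo [0.608 0.359 0.008] hi [0.674 0.428 0.032]
side dish 0.61 [229.1, 280.0] 310 med [0.64  0.378 0.019] lo [0.607 0.359 0.007] hi [0.676 0.431 0.032]
side loupe 0.5 [260.0, 172.7] 60 med [ 0.611 -0.395  0.026] lo [ 0.596 -0.504  0.002] hi [ 0.626 -0.27   0.087]
side jar 0.61 [311.5, 297.4] 483 med [0.392 0.48  0.052] lo [0.368 0.448 0.007] hi [0.413 0.489 0.079]
side brush 0.62 [294.6, 166.5] 87 med [ 0.427 -0.501  0.021] lo [ 0.387 -0.56   0.011] hi [ 0.458 -0.461  0.026]
```

```bash
cat >> h.py <<'E'
def ortho(c,z,x0,x1,y0,y1,s=0.001):
    """picture of plane z: rows = x, cols = y, s m per pixel"""
    n,m=int((x1-x0)/s),int((y1-y0)/s); X,Y=np.meshgrid(x0+s*np.arange(n),y0+s*np.arange(m),indexing="ij")
    P=np.stack([X,Y,np.full_like(X,z)],-1)@c["R"].T+c["t"]; K=c["intrinsics"]
    u=(P[...,0]/P[...,2]*K[0,0]+K[0,2]).astype(np.float32); v=(P[...,1]/P[...,2]*K[1,1]+K[1,2]).astype(np.float32)
    return cv2.remap(c["image"],u,v,cv2.INTER_LINEAR)
E
python3 - <<'E'
from h import *
np.set_printoptions(precision=3,suppress=True)
c=capture("scene"); W=cloud(c)
for z,b,n in ((.003,(.36,.74,-.40,-.10),"mat"),(.022,(.36,.66,.10,.40),"tray")):
    cv2.imwrite(f"pics/o_{n}.png",cv2.resize(ortho(c,z,*b),None,fx=1.5,fy=1.5))
o=ortho(c,.003,.36,.74,-.40,-.10); m=(o.max(2)<45).astype(np.uint8)
m=cv2.morphologyEx(m,cv2.MORPH_OPEN,np.ones((9,9)))
k=max(cv2.findContours(m,0,2)[0],key=cv2.contourArea); r=cv2.minAreaRect(k); print("mat",.36+r[0][1]/1e3,-.4+r[0][0]/1e3,r[1:],)
# tray rim points
for cam in("scene","side"):
    c=capture(cam);W=cloud(c); s=[s for s in silhouettes(cam,"tray")][0]
    p=W[s["region"]]; 
    q=p[(p[:,2]>.014)&(p[:,2]<.027)]; r=cv2.minAreaRect(q[:,:2].astype(np.float32)*1000); print(cam,"rim",len(q),r)
    q=p[(p[:,2]>.045)&(p[:,2]<.09)]; r=cv2.minAreaRect(q[:,:2].astype(np.float32)*1000); print(cam,"plate",len(q),r)
    a=W.reshape(-1,3); q=a[(a[:,0]>.45)&(a[:,0]<.75)&(a[:,1]>-.4)&(a[:,1]<-.1)&(a[:,2]>.1)&(a[:,2]<.15)]
    print(cam,"cap",len(q),q.min(0),q.max(0)); q=q[q[:,2]>.12]; print(np.median(q,0),q.min(0),q.max(0))
E
```

```text
mat 0.48809811401367187 -0.24291885375976566 ((176.82540893554688, 178.48422241210938), 11.415838241577148)
scene rim 418 ((500.9906311035156, 240.04257202148438), (175.7198028564453, 171.69351196289062), 2.958890676498413)
scene plate 194 ((501.56939697265625, 239.71409606933594), (19.296035766601562, 69.71438598632812), 1.790642261505127)
scene cap 106 [ 0.613 -0.297  0.101] [ 0.672 -0.253  0.13 ]
[ 0.659 -0.267  0.124] [ 0.614 -0.297  0.12 ] [ 0.672 -0.253  0.13 ]
side rim 352 ((497.9164123535156, 239.95050048828125), (171.7541961669922, 177.10313415527344), 2.405379295349121)
side plate 100 ((498.1710510253906, 243.6473388671875), (16.23661231994629, 72.41122436523438), 3.015674114227295)
side cap 53 [ 0.612 -0.282  0.101] [ 0.668 -0.247  0.133]
[ 0.643 -0.26   0.128] [ 0.612 -0.278  0.121] [ 0.668 -0.247  0.133]
```

```bash
python3 -c "
import cv2,numpy as np
a=cv2.imread('pics/o_mat.png');b=cv2.imread('pics/o_tray.png')
b=cv2.copyMakeBorder(b,0,a.shape[0]-b.shape[0],0,0,0)
cv2.imwrite('pics/o.png',np.clip(np.hstack([a,b[:, :340]])[:600,:800]*1.5,0,255))"
```

```text
[ WARN:0@0.069] global loadsave.cpp:1063 imwrite_ Unsupported depth image for selected encoder is fallbacked to CV_8U.
```

View pics/o.png

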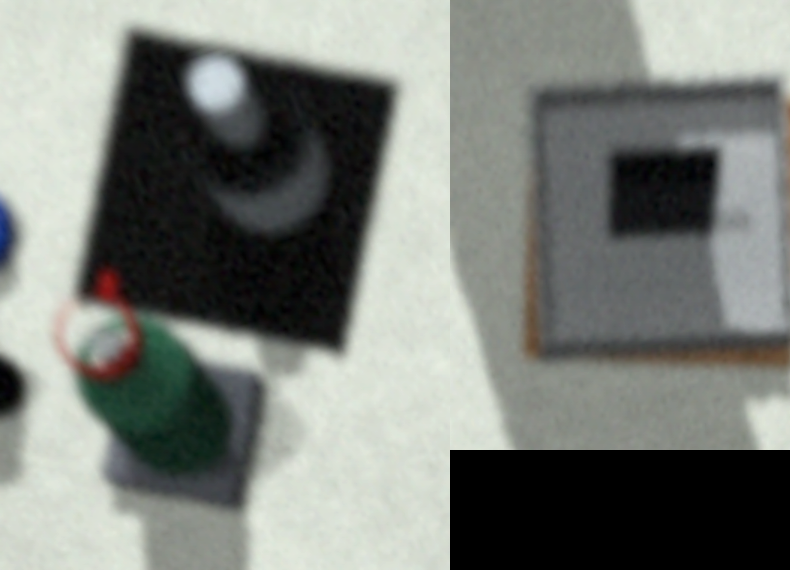

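The orthophoto gives the mat centre at (0.487,-0.242) with yaw about -11.5°. That puts the canister axis at (0.649,-0.275), which agrees with the measured cap. The tray is at (0.4995,0.240) with yaw about 2.5°. Next I move the tin to a temporary spot.

```bash
cat >> h.py <<'E'
MAT=np.array([.487,-.242]); MYAW=np.radians(-11.5)
def wrap(a): return (a+np.pi)%(2*np.pi)-np.pi
def go(x,y,z,yaw,rate=.25,contact=None):
    """straight line of the GRASP POINT (TCP is 19 mm further down)"""
    j=current_joint_pos(); best=None
    for k in (0,1):
        q=quat(yaw+k*np.pi); s=inverse_kinematics([x,y,z-.019],q)
        if s is not None:
            d=abs(np.array(s)-j).max()
            if best is None or d<best[0]: best=(d,q)
    if best is None: raise RuntimeError("no ik")
    try: return servo_line([x,y,z-.019],best[1],rate=rate,contact_N=contact)
    except PlanningError as e:
        print("line failed",e); move_ptp([x,y,z-.019],best[1])
def circ(seed,zlo,zhi,rmax,cams=("scene","side")):
    """centre of an enclosing circle of the points between two heights near seed"""
    out=[]
    for cam in cams:
        W=cloud(capture(cam)).reshape(-1,3); d=np.hypot(W[:,0]-seed[0],W[:,1]-seed[1])
        p=W[(W[:,2]>zlo)&(W[:,2]<zhi)&(d<rmax)][:,:2].astype(np.float32)
        if len(p)<8: print(cam,"few",len(p)); continue
        (x,y),r=cv2.minEnclosingCircle(p); out.append((x,y)); print(cam,"circ",round(x,4),round(y,4),"r",round(r,4),len(p))
    return np.mean(out,0)
def pick(x,y,z,yaw,opening,lift):
    go(x,y,max(z+.1,.18),yaw); move_gripper(opening); go(x,y,z,yaw,.1); move_gripper(0); 
    print("gap",current_finger_gap(),"force",current_grip_force()); go(x,y,lift,yaw,.15); print("gap up",current_finger_gap(),"t",current_clock())
def place(x,y,z,yaw,opening,lift):
    go(x,y,lift,yaw); print("gap over",current_finger_gap()); go(x,y,z+.012,yaw,.12); sleep(.2)
    hit=go(x,y,z-.003,yaw,.03,6); print("hit",hit,"z",current_position()[2]+.019-z)
    move_gripper(opening); sleep(.2); go(x,y,lift,yaw,.15); print("t",current_clock())
E
python3 - <<'E'
from h import *
p=circ((.478,-.203),.047,.096,.06); print(p, circ((.478,-.203),.08,.1,.04))
for s in ((.5,.415),(.6,-.017),(.517,-.42)): print("holder",circ(s,.009,.022,.055))
E
```

```text
scene circ 0.4761 -0.2208 r 0.041 164
side circ 0.4741 -0.2139 r 0.0396 108
scene circ 0.4755 -0.2221 r 0.0178 73
side circ 0.4724 -0.2169 r 0.0173 37
[ 0.47510584 -0.2173649 ] [ 0.47395948 -0.21950667]
scene circ 0.4974 0.4177 r 0.0305 205
side circ 0.4942 0.42 r 0.0309 200
holder [0.49582459 0.41886471]
scene circ 0.6012 -0.0211 r 0.0301 202
side circ 0.5976 -0.0202 r 0.0325 96
holder [ 0.59939554 -0.02063345]
scene circ 0.5163 -0.4211 r 0.0314 163
side circ 0.5148 -0.4121 r 0.0357 55
holder [ 0.51554137 -0.41655818]
```

Run:
```python
from h import *
go(.4,.3,.3,0)
go(.475,-.219,.3,MYAW)
p=circ((.475,-.219),.08,.1,.04,("scene",))
c=capture("wrist"); cv2.imwrite("pics/w1.png",c["image"]); print((-c["R"].T@c["t"]).round(3),c["R"].round(2),c["intrinsics"].round(1))
pick(.475,-.219,.075,MYAW,.075,.25)
place(.68,.10,.072,0,.075,.25)
```

```text
scene circ 0.4757 -0.2227 r 0.0175 75
[ 0.409 -0.206  0.443] [[ 0.2   0.98 -0.  ]
 [ 0.95 -0.19  0.25]
 [ 0.24 -0.05 -0.97]] [[297.3   0.  254.4]
 [  0.  297.3 190.3]
 [  0.    0.    1. ]]
gap 0.03345814679200597 force 29.999509155750275
gap up 0.03364330908899473 t 10.5333
gap over 0.03403329732616546
hit True z -0.0004013240448055566
t 16.7083
```

View pics/w1.png

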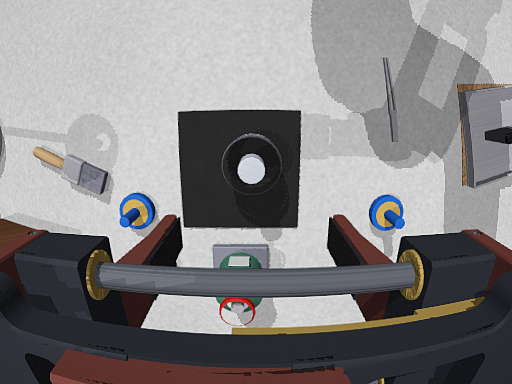

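The wrist view is sharp, with the mat corners at about (179,112), (300,110), (299,227) and (183,227). I'll refine the mat and tray poses from this camera.

```bash
cat >> h.py <<'E'
def wortho(c,z,x0,x1,y0,y1,s=0.001):
    """like ortho, for the fisheye wrist camera"""
    n,m=int((x1-x0)/s),int((y1-y0)/s); X,Y=np.meshgrid(x0+s*np.arange(n),y0+s*np.arange(m),indexing="ij")
    P=np.stack([X,Y,np.full_like(X,z)],-1)@c["R"].T+c["t"]; K=c["intrinsics"]
    rho=np.hypot(P[...,0],P[...,1]); k=np.arctan2(rho,P[...,2])/np.maximum(rho,1e-9)
    return cv2.remap(c["image"],(K[0,0]*P[...,0]*k+K[0,2]).astype(np.float32),(K[1,1]*P[...,1]*k+K[1,2]).astype(np.float32),cv2.INTER_LINEAR)
def rect(mask,x0,y0):
    k=max(cv2.findContours(mask.astype(np.uint8),0,2)[0],key=cv2.contourArea); (cy,cx),wh,a=cv2.minAreaRect(k)
    b=cv2.boxPoints(((cy,cx),wh,a)); e=b[1]-b[0]; yaw=np.degrees(np.arctan2(e[0],e[1])); yaw=(yaw+45)%90-45
    return x0+cx/1e3,y0+cy/1e3,wh,yaw
E
python3 - <<'E'
from h import *
go(.47,-.235,.3,MYAW); c=capture("wrist")
o=wortho(c,.003,.36,.62,-.38,-.10); m=cv2.morphologyEx((o.max(2)<70).astype(np.uint8),cv2.MORPH_OPEN,np.ones((15,15)))
print("mat",rect(m,.36,-.38)); A=o
go(.48,.24,.3,np.radians(2.5)); c=capture("wrist")
o=wortho(c,.022,.36,.66,.10,.40); cv2.imwrite("pics/w2.png",np.hstack([A[:260],cv2.resize(m*255,(280,260))[...,None].repeat(3,2),o[:260]])[:,:800])
o7=wortho(c,.07,.36,.66,.10,.40); m=o7.max(2)<45; m[:90]=0; m[190:]=0; print("plate",rect(m,.36,.10))
E
```

```text
mat (0.48392306518554684, -0.24488462829589844, (182.58409118652344, 182.19186401367188), np.float32(-11.309937))
plate (0.49255754089355464, 0.23943554687500002, (25.935108184814453, 68.22472381591797), np.float32(3.09404))
```

View pics/w2.png

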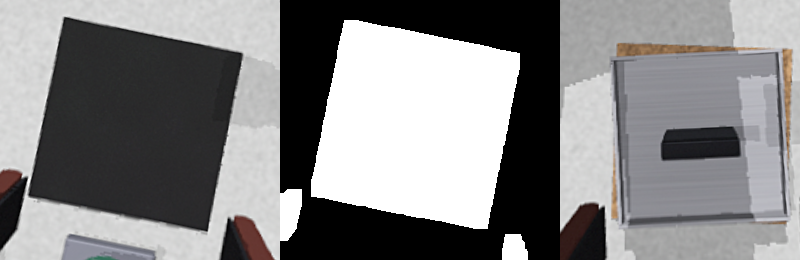

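```bash
sed -i 's/^MAT=.*/MAT=np.array([.4855,-.2435]); MYAW=np.radians(-11.3)/' h.py
python3 - <<'E'
from h import *
a=np.radians(2.8)+np.pi/2
pick(.499,.2405,.057,a,.06,.25); print(current_grip_force(),current_force())
c=capture("scene"); o=ortho(c,.003,.36,.64,.10,.38); cv2.imwrite("pics/s2.png",c["image"])
hsv=cv2.cvtColor(o,cv2.COLOR_BGR2HSV); m=cv2.morphologyEx(((hsv[...,1]>70)).astype(np.uint8),cv2.MORPH_OPEN,np.ones((9,9))); print("cork",rect(m,.36,.10))
place(MAT[0],MAT[1],.057,MYAW+np.pi/2,.06,.25)
go(.48,0,.3,MYAW)
E
```

```text
gap 0.0156917090697575 force 29.999695122241974
gap up 0.015831485204475353 t 26.35
29.99921053647995 [ 0.1453553  -0.04271741 -4.51022618]
cork (0.5229439544677734, 0.24181854248046875, (180.99949645996094, 135.75794982910156), np.float32(-1.9091644))
gap over 0.015752319187996692
hit True z -0.0003379107210327789
t 33.25
```

Check the tray on the mat, then measure the now-free cork mat with the wrist camera.

Run:
```python
from h import *
go(.47,-.23,.32,MYAW); c=capture("wrist"); o=wortho(c,.022,.36,.62,-.38,-.10)
# lateral check: mat border visible around the tray
go(.47,.24,.3,0); c2=capture("wrist"); o2=wortho(c2,.003,.36,.62,.10,.38)
hsv=cv2.cvtColor(o2,cv2.COLOR_BGR2HSV); m=cv2.morphologyEx((hsv[...,1]>60).astype(np.uint8),cv2.MORPH_OPEN,np.ones((9,9)))
m[:, :]=cv2.morphologyEx(m,cv2.MORPH_CLOSE,np.ones((25,25))); print("cork",rect(m,.36,.10))
cv2.imwrite("pics/w3.png",cv2.resize(np.hstack([o,o2]),None,fx=1.4,fy=1.4))
print("tin",circ((.68,.10),.047,.096,.06),circ((.68,.10),.08,.1,.04))
for s in ((.496,.419),(.6,-.02),(.5155,-.419)): print("holder",circ(s,.009,.022,.055))
```

```text
cork (0.511, 0.23950000000000002, (216.0, 279.0), np.float32(0.0))
scene circ 0.6813 0.0997 r 0.041 174
side circ 0.6781 0.1033 r 0.04 141
scene circ 0.6807 0.0987 r 0.0171 100
side circ 0.6792 0.1008 r 0.0197 52
tin [0.67971221 0.10150637] [0.67991301 0.09974487]
scene circ 0.4983 0.4191 r 0.0307 215
side circ 0.4937 0.4196 r 0.0307 208
holder [0.49597116 0.41934693]
scene circ 0.6014 -0.0213 r 0.0307 204
side circ 0.609 -0.0191 r 0.0414 89
holder [ 0.60520172 -0.02023265]
scene circ 0.5169 -0.4215 r 0.0309 157
side circ 0.5175 -0.418 r 0.0332 42
holder [ 0.51719904 -0.41978425]
```

View pics/w3.png

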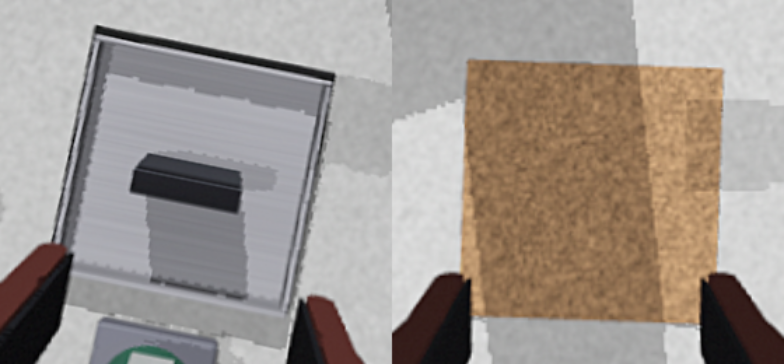

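The tray sits square with an even black margin. The cork mat centre comes out at (0.498,0.242). Next I put the tin there.

Run:
```python
from h import *
go(.55,.15,.25,0)
pick(.68,.10,.072,0,.075,.2)
place(.499,.2415,.075,0,.075,.25)
go(.48,.1,.3,0)
print("tin",circ((.499,.2415),.08,.1,.06))
print("holder",circ((.496,.419),.009,.022,.055))
c=capture("scene"); print([(s["xy"],round(s["conf"],2)) for s in spot_in("scene","holder1")])
```

```text
gap 0.03356862945704596 force 30.00010371208191
gap up 0.033468967963435285 t 43.5417
gap over 0.03342496418387411
hit True z -0.0006700770548788981
t 49.1083
scene circ 0.5006 0.24 r 0.0175 94
side circ 0.4969 0.2418 r 0.0183 72
tin [0.49879697 0.24091835]
scene circ 0.4975 0.4182 r 0.0303 214
side circ 0.4944 0.4202 r 0.0311 201
holder [0.49598035 0.41920674]
[([152.2, 173.8], 0.83), ([398.8, 232.6], 0.65), ([254.4, 226.4], 0.64), ([345.8, 224.2], 0.41), ([341.1, 221.9], 0.29)]
```

```bash
cat >> h.py <<'E'
def holders():
    c=capture("scene"); W=cloud(c); out=[]
    for s in silhouettes("scene","holder1"):
        if s["conf"]<.25: continue
        p=np.nanmedian(W[s["region"]],0); r=circ(p,.009,.022,.055,("scene",))
        print(np.round(p,3),round(s["conf"],2)); out.append(r+[-.0016,.001])
    return out
def spot(a,b):
    R=np.array([[np.cos(MYAW),-np.sin(MYAW)],[np.sin(MYAW),np.cos(MYAW)]]); return MAT+R@[a,b]
E
python3 - <<'E'
from h import *
p=circ((.496,.419),.009,.022,.055,("scene",))+[-.0016,.001]
pick(p[0],p[1],.046,np.radians(60),.05,.22)
x,y=spot(-.046,.046); place(x,y,.053,MYAW,.045,.2)
go(.4,.1,.3,0); holders()
E
```

```text
scene circ 0.4982 0.4179 r 0.0309 211
gap 0.017456539680309306 force 30.00034600496292
gap up 0.017546660954963336 t 55.7333
gap over 0.017563767126624823
hit True z -0.000728874572038872
t 62.2
scene circ 0.5156 -0.4206 r 0.0311 157
[ 0.522 -0.416  0.015] 0.68
scene circ 0.5837 -0.0567 r 0.0306 189
[ 0.591 -0.054  0.015] 0.62
scene circ 0.4599 -0.1833 r 0.0536 202
[ 0.459 -0.185  0.021] 0.54
```

One holder was knocked to (0.583,-0.056), so I use the fresh reading for it.

Run:
```python
from h import *
for seed,(a,b) in (((.5837,-.0567),(.046,.046)),((.5165,-.4206),(-.046,-.046))):
    go(.42,-.05 if b>0 else -.1,.28,MYAW)
    p=circ(seed,.009,.022,.055,("scene",))+[-.0016,.001]
    if np.hypot(*(p-seed))>.01: print("moved?"); break
    pick(p[0],p[1],.046,MYAW,.05,.22)
    if current_finger_gap()<.015: print("lost"); break
    x,y=spot(a,b); place(x,y,.053,MYAW,.045,.22)
go(.43,.1,.3,0); holders()
go(.46,-.22,.33,MYAW); cv2.imwrite("pics/w4.png",capture("wrist")["image"])
```

```text
scene circ 0.5845 -0.0559 r 0.0309 189
gap 0.01731307471972366 force 30.00029057264328
gap up 0.017344766408361648 t 69.3
gap over 0.01734218627588377
hit True z -0.0006569367153153108
t 74.2583
scene circ 0.5153 -0.4214 r 0.0307 156
gap 0.017479392896499624 force 30.000173449516296
gap up 0.01763287345729193 t 80.4167
gap over 0.017594219624537177
hit True z -0.0007125630416762521
t 85.3917
scene circ 0.4367 -0.273 r 0.0549 150
[ 0.437 -0.273  0.023] 0.69
scene circ 0.6458 0.4006 r 0.0422 293
[0.644 0.403 0.013] 0.67
scene circ 0.4598 -0.1844 r 0.0543 203
[ 0.459 -0.184  0.022] 0.53
scene circ 0.6535 -0.2704 r 0.0544 246
[ 0.654 -0.27   0.119] 0.51
scene circ 0.5441 -0.205 r 0.0534 220
[ 0.549 -0.201  0.022] 0.47
```

View pics/w4.png

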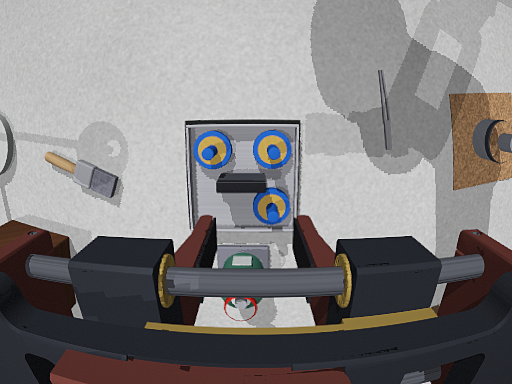

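All three holders stand upright in the tray at (212,150), (272,150) and (271,206), and the tin is on the cork mat. Next I take a last scene view before pressing the cap.

Run:
```python
from h import *
go(.38,.1,.32,0)
print("tin",circ((.499,.2415),.08,.1,.06))
a=capture("scene"); im=a["image"]
cv2.imwrite("pics/s5.png",cv2.resize(im[60:330,0:470],None,fx=1.7,fy=1.7,interpolation=2))
W=cloud(a).reshape(-1,3); q=W[(np.hypot(W[:,0]-.648,W[:,1]+.2755)<.05)&(W[:,2]>.122)&(W[:,2]<.135)]; print("cap",np.median(q,0),q.min(0),q.max(0))
o=ortho(a,.025,.36,.62,-.38,-.10); cv2.imwrite("pics/o5.png",o)
```

```text
scene circ 0.5016 0.2399 r 0.0169 92
side circ 0.4968 0.243 r 0.0186 73
tin [0.49919844 0.24144302]
cap [ 0.65134291 -0.26805079  0.12484416] [ 0.61523848 -0.30083108  0.1220989 ] [ 0.67162018 -0.25325189  0.12859081]
```

View pics/s5.png

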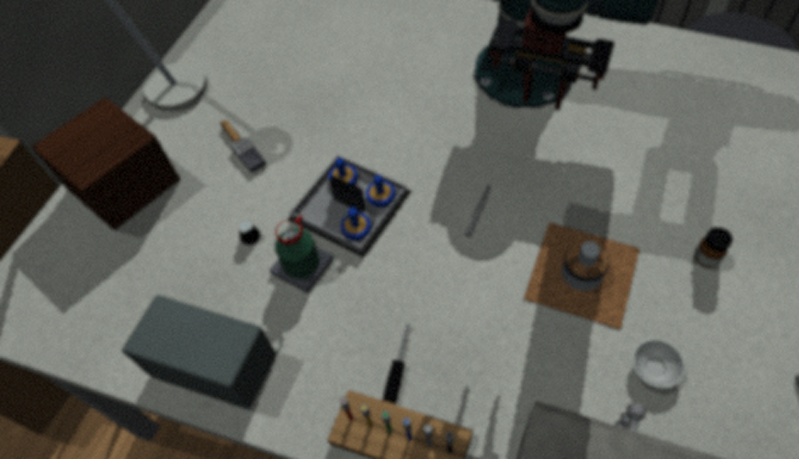

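The scene view shows the tray with three holders at (350,200), the tin upright on the cork mat at (587,262), everything else undisturbed, and no further holder. I press the cap now.

Run:
```python
from h import *
x,y=.649,-.2755; 
go(.5,-.1,.3,MYAW); move_gripper(0); go(x,y,.25,MYAW); go(x,y,.135+.019,MYAW,.1); sleep(.3)
f0=current_force()[2]; hit=go(x,y,.114+.019,MYAW,.02,14); print(hit,current_position(),current_force()[2]-f0)
sleep(.2); print(current_position()[2],current_force()[2]-f0)
go(x,y,.25,MYAW,.1); print(current_clock())
go(.45,0,.3,MYAW); sleep(.3)
W=cloud(capture("scene")).reshape(-1,3); q=W[(np.hypot(W[:,0]-.648,W[:,1]+.2755)<.05)&(W[:,2]>.1)&(W[:,2]<.135)]; print("cap top",np.percentile(q[:,2],[50,90,97]))
```

```text
True [ 0.64911596 -0.27555854  0.11854178] 7.98832281095279
0.11851215556086155 8.243200911418604
97.2583
cap top [0.11898876 0.12581371 0.12667455]
```

The press reached 9.5 mm at 8.2 N, past the 7 N needed for fully down. The cap is back up, so I hand in.

```bash
python3 -c "
from bench import *
print(close_job())"
```

```text
the job is handed in; nothing more can be done
None
```

The job is handed in: the tray stands centred and square on the black mat with all three holders found upright in it, the tin stands on the cork mat, and the cap was pressed down about 9.5 mm and sprang back up, in about 97 s of the 210 s allowed.

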